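Set the flip tags of the samovar-parts stock board

ROBOT

A 6-joint arm with a two-finger parallel gripper is mounted at the origin on the work surface. World frame = base frame: x ahead of the robot, y to its left, z up, the work surface at z = 0. Lengths are in mm, angles in degrees, forces in N, time in s.
With the tool pointing down it reaches from about 350 to 850 mm from the base axis. Payload 8.1 kg.
Tool frame: the origin (TCP) lies where the fingers leave the gripper's body, on its centre line; the fingertips stand 73 mm ahead of it and the grasp point (between the pads) lies 54 mm ahead of it; z points along the fingers, y is the line along which they close (so a half turn about z gives the same grasp; the last joint's range is limited). The gripper opens to 85 mm and grips with 20 to 120 N. Pads are 22 mm wide; open, the fingers measure 114 mm over their backs; the gripper's body (76 mm by 85 mm) begins 54 mm behind the grasp point. The pads swing forward as they close: fully open they stand 13 mm farther back than shut.
Start: joints at [-72.101, 7.471, 85.268, -0, 87.261, -4.893], TCP at [232.455, -553.146, 303.892] pointing down, gripper open.
Joint ranges: [-169.43, 169.43], [-51.17, 129.36], [1.28, 143.12], [-76.62, 256.62], [0, 156.53], [-152.29, 152.29]. Speed limits (degrees/s): [136.94, 136.94, 159.86, 180, 180, 180].

INTERFACE

Orientations are given as [roll, pitch, yaw] about the fixed x, y, z axes, in that order (R = Rz(yaw) Ry(pitch) Rx(roll)).
In Python, from bench import sense, optics, r gives the robot as it stands.
- The arm moves only by the tool servo_tool, never from a script. Its argument "plan" is a list that holds one entry, the list of rows, each a list of 5 numbers: the shift along the world's x, y, z in m, then the turn about the world's z in degrees, then the finger opening in m, from 0 to 0.0854. A call has 1 to 10 rows; each row shifts and turns the commanded pose from where the row before left it; what a row does not reach is not made up. A row lasts 1/10 s, in which the tool goes at most 50 mm and 8.59 degrees, less where a joint would pass 70% of its speed; a pose out of reach is approached as far as the arm can. A call is refused whole if a number of a shift passes 0.05 or a number of a turn 8.59, either way. A call with a gripper value outside its range is refused whole. The fingers move at their own pace and stop on an object; "force" is the grip in N (left out, the last holds). Time passes only in rows, so rows that do not move let the fingers close. It gives the time, the measured TCP pose, the force, the opening and the grip force at its end, in the units of the state.
- sense(): the state, without advancing time (a new reading comes with each control period).
- optics.snapshot(name): name is "scene" or "top" or "wrist"; returns a dict with "frame" (480x640x3 uint8, blue, green, red), "fx", "fy", "cx", "cy" (pixels), "cam_to_world" (4x4, takes a point from camera to world coordinates). Camera axes: x right, y down, z forward; pixel columns grow to the right and rows downward; lengths in mm; the calibration is good to about 2 mm. The wrist camera is an equidistant fisheye: a pixel r from the principal point sees the ray r / f radians off the axis. A picture is of the moment at which its call begins. There is no depth.
- r.hand_in(): hands the job in; it is judged then, once.
The state is a dict: "time": time; "joint_pos": joint angles; "qd": joint speeds; "joint_efforts": joint torques, N m; "tool_pos": TCP position; "tcp_rot": TCP orientation; "ft_force": force on the tool from outside, world axes, zero at the start; "wrist_torque": the same for the moment, N m; "finger_gap": finger opening in mm; "grip_force": force on a finger pad.
Only numpy, scipy, OpenCV 4.12 (cv2) and the standard library are available. Lean on these libraries where they do the work, as an engineer would, in place of code of your own. Each camera call takes 0.05 s, during which the arm holds its last target. There are 200 camera calls.

TASK

Set the brass flip tags on the stock board to match the bins behind them: with a fingertip, gently push tags over so that the tags of the three full bins lean back towards their bins, with the round stud showing, and the tags of the two nearly empty bins lean forward towards the robot, plain face up. Each tag must come to rest fully over on its side. Do not pinch the tags or press hard on them, keep off the bins, and leave everything else standing where it is.

Things in the scene. Friction and masses are not known exactly. Their poses are not given: they have to be found in the camera images.
- board: wooden plank 280 x 560 x 18 mm, fixed, with a rail of five brass flip tags and five bins behind them. Origin: on the bench, below the middle of the tags' axle; x towards the bins (plank from x -60 to 220 mm), y left along the row, z up. Axle along y, 52 mm above the bench. Rest rods along y at x +-18 mm, 68 mm high; brackets at y +-50, +-150, +-250 mm. Nothing of the rail but the tags is higher than 76 mm
- tag1 (a joint): angle of flip tag 1 (board y 200 mm; 1 is leftmost seen from the robot), rad. 0 upright; +0.65 leaning back to its bin on the far rest rod, the face with the round stud up; -0.65 leaning forward to the robot on the near rod, plain face up. Light friction: within 0.15 rad of upright it may stay, beyond that it falls to that side. A level push on its upper part, fingertip 30 to 40 mm above the axle, turns it over
- slot1 (a point): place for a bin behind tag 1, on top of the plank: board x 145 mm, y 200 mm, 18 mm above the bench. Whichever bin stands here is the one that tag 1 reports on
- tag2 (a joint): angle of flip tag 2 (board y 100 mm; 1 is leftmost seen from the robot), rad. 0 upright; +0.65 leaning back to its bin on the far rest rod, the face with the round stud up; -0.65 leaning forward to the robot on the near rod, plain face up. Light friction: within 0.15 rad of upright it may stay, beyond that it falls to that side. A level push on its upper part, fingertip 30 to 40 mm above the axle, turns it over
- slot2 (a point): place for a bin behind tag 2, on top of the plank: board x 145 mm, y 100 mm, 18 mm above the bench. Whichever bin stands here is the one that tag 2 reports on
- tag3 (a joint): angle of flip tag 3 (board y 0 mm; 1 is leftmost seen from the robot), rad. 0 upright; +0.65 leaning back to its bin on the far rest rod, the face with the round stud up; -0.65 leaning forward to the robot on the near rod, plain face up. Light friction: within 0.15 rad of upright it may stay, beyond that it falls to that side. A level push on its upper part, fingertip 30 to 40 mm above the axle, turns it over
- slot3 (a point): place for a bin behind tag 3, on top of the plank: board x 145 mm, y 0 mm, 18 mm above the bench. Whichever bin stands here is the one that tag 3 reports on
- tag4 (a joint): angle of flip tag 4 (board y -100 mm; 1 is leftmost seen from the robot), rad. 0 upright; +0.65 leaning back to its bin on the far rest rod, the face with the round stud up; -0.65 leaning forward to the robot on the near rod, plain face up. Light friction: within 0.15 rad of upright it may stay, beyond that it falls to that side. A level push on its upper part, fingertip 30 to 40 mm above the axle, turns it over
- slot4 (a point): place for a bin behind tag 4, on top of the plank: board x 145 mm, y -100 mm, 18 mm above the bench. Whichever bin stands here is the one that tag 4 reports on
- tag5 (a joint): angle of flip tag 5 (board y -200 mm; 1 is leftmost seen from the robot), rad. 0 upright; +0.65 leaning back to its bin on the far rest rod, the face with the round stud up; -0.65 leaning forward to the robot on the near rod, plain face up. Light friction: within 0.15 rad of upright it may stay, beyond that it falls to that side. A level push on its upper part, fingertip 30 to 40 mm above the axle, turns it over
- slot5 (a point): place for a bin behind tag 5, on top of the plank: board x 145 mm, y -200 mm, 18 mm above the bench. Whichever bin stands here is the one that tag 5 reports on
- axle_mid (a point): middle of the tags' axle, 52 mm straight above the board's origin. Each tag is a brass leaf hinged on this axle, 60 mm wide along it, reaching 60 mm from it, 3 mm thick (6 mm at the rolled free edge), about 85 g. At rest its free edge is 100 mm above the bench and 36 mm before or behind the axle. A round stud 24 mm wide is raised on the face turned to the robot when it stands upright
- bin_knobs: open wooden bin, 115 (board x) x 86 (board y) x 55 mm, standing on the plank in one of the five places (which one differs each time), fixed; origin under its centre, on the plank. FULL: heaped with turned brass lid knobs, up to about 80 mm above the plank at the most
- bin_feet: open wooden bin, 115 (board x) x 86 (board y) x 55 mm, standing on the plank in one of the five places (which one differs each time), fixed; origin under its centre, on the plank. FULL: heaped with small brass feet with round flanges, up to about 80 mm above the plank at the most
- bin_spouts: open wooden bin, 115 (board x) x 86 (board y) x 55 mm, standing on the plank in one of the five places (which one differs each time), fixed; origin under its centre, on the plank. FULL: heaped with bent brass tap spouts, up to about 80 mm above the plank at the most
- bin_keys: open wooden bin, 115 (board x) x 86 (board y) x 55 mm, standing on the plank in one of the five places (which one differs each time), fixed; origin under its centre, on the plank. NEARLY EMPTY: two brass tap keys on its floor
- bin_grips: open wooden bin, 115 (board x) x 86 (board y) x 55 mm, standing on the plank in one of the five places (which one differs each time), fixed; origin under its centre, on the plank. NEARLY EMPTY: two dark wooden handle grips on its floor
- finial: Bystander, loose, to be left alone; origin under its centre. Small turned brass finial, 26 mm wide, 42 mm tall, standing on the plank in the gap between rail and bins, between places 2 and 3
- cup: Bystander, loose, to be left alone; origin under its centre. Copper cup, 60 mm wide, 60 mm tall, on the bench in front of the board
- tin: Bystander, loose, to be left alone; origin under its centre. Steel rivet jar, 48 mm wide, 55 mm tall, on the bench in front of the board's right half
- bowl: Bystander, loose, to be left alone; origin under its centre. Copper bowl, 100 mm wide, 38 mm tall, on the bench in front of the board's left half
- teapot: Bystander, loose, to be left alone; origin under its centre. Brass teapot, 96 mm wide, 112 mm tall, spout and handle along its y, on the bench to the left of the board
- hammer: Bystander, loose, to be left alone. Hammer lying on the bench to the right of the board
- mallet: Bystander, loose, to be left alone. Wooden mallet, 255 mm long with a head 95 x 60 mm, lying to the right of the board beyond the hammer; origin where head and handle meet

How it is judged:
By the outcome, as a careful person would: the job done as asked, in the order asked, and still so for the second after the job is handed in, with the robot touching nothing.
It also fails if it takes over 54 s, if anything falls off the work surface, if the arm or the gripper's body presses on something with over 40 N, if the wrist force passes 120 N, or if a joint passes its speed limit or range.

## Working session

There is one attempt and no reset: what is moved stays moved. The work goes in short steps, Python scripts to look and compute and a tool call to move; the robot and the scene stay as the last step left them, time stands still between calls to the robot, and variables do not carry over. Pictures are saved under pics/ and viewed, at most 10 in all, crops included, and the job is handed in when it is done.

Besides the shell and the picture viewer there is one more tool, called in YAML: its name, and indented under it one key for each argument. servo_tool: Moves the arm, as the interface text tells. Its arguments: {"type":"object","properties":{"plan":{"type":"array"},"force":{"type":"number"}},"required":["plan"]}

```bash
mkdir -p pics; python3 - <<'E'
from bench import sense, optics, r
import cv2,pickle
for n in("scene","top"):
    s=optics.snapshot(n);cv2.imwrite(f"pics/{n}0.png",s["frame"]);pickle.dump(s,open(n+"0.pkl","wb"))
    print(n,s["fx"],s["cx"],s["cy"],s["cam_to_world"])
print(sense())
E
```

```text
scene 461.61215729573155 319.25615381284814 244.64999136443512 [[ 4.10342603e-01  7.80933348e-01 -4.70916186e-01  1.05831804e+03]
 [ 9.11910639e-01 -3.47901598e-01  2.17677432e-01 -2.65478271e+02]
 [ 6.15907174e-03 -5.18755804e-01 -8.54900276e-01  1.01461842e+03]
 [ 0.00000000e+00  0.00000000e+00  0.00000000e+00  1.00000000e+00]]
top 535.7766989148313 324.4042925941477 236.05956460303236 [[ 8.56244478e-03 -9.92079789e-01  1.25317102e-01  4.22981494e+02]
 [-9.99844789e-01 -1.04236401e-02 -1.42037032e-02  2.50421155e+00]
 [ 1.53974672e-02 -1.25176033e-01 -9.92015060e-01  1.17152664e+03]
 [ 0.00000000e+00  0.00000000e+00  0.00000000e+00  1.00000000e+00]]
{'time': 0.1, 'joint_pos': array([-7.21001215e+01,  7.51194099e+00,  8.53224672e+01,  3.34872546e-04,
        8.72626812e+01, -4.89316614e+00]), 'qd': array([ 0.01842101, -0.02395811, -0.17675833,  0.1189884 , -0.08385973,
        0.03276896]), 'joint_efforts': array([ 1.01542446e-03, -5.70952499e+01, -5.01942086e+01, -1.67429034e-04,
        8.03484261e-03,  2.29415701e-05]), 'tool_pos': array([ 232.34775615, -552.77932984,  302.94263162]), 'tcp_rot': array([-1.79903293e+02, -8.61478383e-03,  2.27930211e+01]), 'ft_force': array([-0.092619  ,  0.18673474,  0.51866587]), 'wrist_torque': array([ 0.01133535, -0.01865951,  0.00187382]), 'grip_force': 0.0, 'finger_gap': 85.26680383196447}
```

View pics/scene0.png

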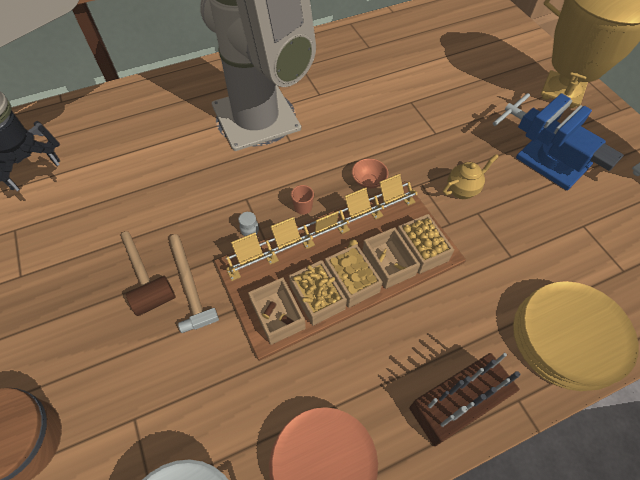

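View pics/top0.png

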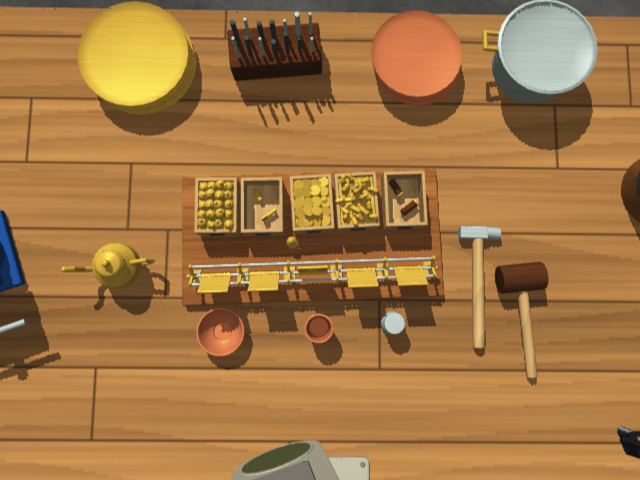

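Bins from the left: knobs (full), keys (empty), feet (full), spouts (full), grips (empty). Tags 1, 2, 4 and 5 appear to lean forward, at top-image row ~280. Tag 3, near (312,270), is unclear, so I'm zooming in and locating the board.

```bash
cat > h.py <<'E'
import numpy as np,cv2,pickle
def ray(s,p,z):
    M=s["cam_to_world"];d=M[:3,:3]@np.array([(p[0]-s["cx"])/s["fx"],(p[1]-s["cy"])/s["fy"],1]);o=M[:3,3]
    return o+d*(z-o[2])/d[2]
def proj(s,P):
    M=s["cam_to_world"];c=M[:3,:3].T@(np.array(P)-M[:3,3]);return np.array([s["fx"]*c[0]/c[2]+s["cx"],s["fy"]*c[1]/c[2]+s["cy"]])
E
python3 - <<'E'
from h import *
t=pickle.load(open("top0.pkl","rb"));s=pickle.load(open("scene0.pkl","rb"))
a=cv2.resize(t["frame"][165:355,175:450],None,fx=2.9,fy=2.9,interpolation=3)[:, :797]
cv2.imwrite("pics/c1.png",a)
b=cv2.resize(s["frame"][160:310,210:430],None,fx=3.6,fy=3.6,interpolation=3);cv2.imwrite("pics/c2.png",b)
E
```

```text
(no output)
```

View pics/c1.png

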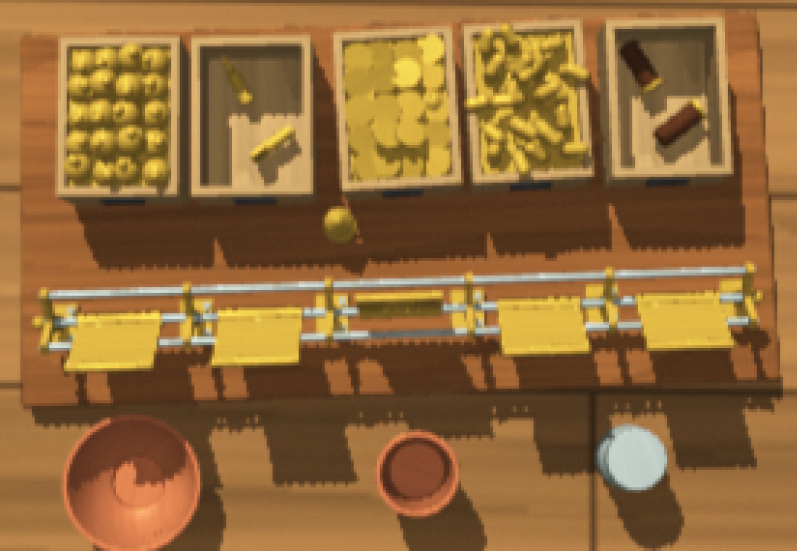

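View pics/c2.png

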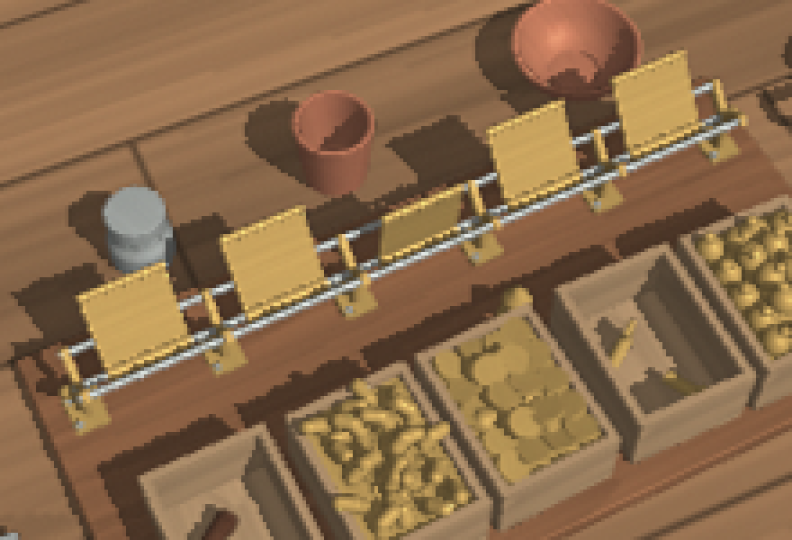

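The crops confirm it: tags 1, 2, 4 and 5 are fully forward. Tag 3, at crop (400,302), is near upright or leaning slightly back. Finial is at crop (340,224), cup at (417,473), jar at (632,457) and bowl at (132,483). Now fitting the board pose from the plank corners.

```bash
python3 - <<'E'
from h import *
t=pickle.load(open("top0.pkl","rb"));s=pickle.load(open("scene0.pkl","rb"))
f=lambda p:(p[0]/2.9+175-.3,p[1]/2.9+165-.3)
g=lambda p:(p[0]/3.6+210-.3,p[1]/3.6+160-.3)
img=[(22,37),(757,14),(781,392),(22,404)]
B=np.array([(220,280),(220,-280),(-60,-280),(-60,280)],float)
W=np.array([ray(t,f(p),18)[:2] for p in img]);print(W.round())
c=W.mean(0);d=B-B.mean(0);e=W-c
a=np.arctan2((d[:,0]*e[:,1]-d[:,1]*e[:,0]).sum(),(d*e).sum());R=np.array([[np.cos(a),-np.sin(a)],[np.sin(a),np.cos(a)]])
o=c-R@B.mean(0);print("origin",o,"yaw",np.degrees(a),"resid",(W-(B@R.T+o)).round(1))
b2w=lambda x,y,z:np.array([*(R@[x,y]+o),z])
np.savez("board.npz",o=o,R=R)
ci=lambda P:((proj(t,P)-[174.7,164.7])*2.9).round()
cs=lambda P:((proj(s,P)-[209.7,159.7])*3.6).round()
for y in(200,100,0,-100,-200):
    for q in(-.65,0,.3,.65): print(y,q,ci(b2w(60*np.sin(q),y,52+60*np.cos(q))),cs(b2w(60*np.sin(q),y,52+60*np.cos(q))))
for x in(-18,18): print("rod",x,[ci(b2w(x,y,68)) for y in(250,-250)])
for n,p,z in(("cup",(417,470),60),("tin",(635,457),55),("bowl",(132,481),38),("finial",(340,222),60)):
    w=ray(t,f(p),z);print(n,w.round(),(R.T@(w[:2]-o)).round())
E
```

```text
[[ 695.  299.]
 [ 720. -259.]
 [ 433. -272.]
 [ 420.  287.]]
origin [486.98228441  10.8203599 ] yaw 2.068866488777556 resid [[-1.9 -0. ]
 [ 2.7  2. ]
 [-3.7 -0.7]
 [ 2.9 -1.4]]
200 -0.65 [108. 370.] [642.  64.]
200 0 [104. 316.] [671.  90.]
200 0.3 [105. 290.] [684. 110.]
200 0.65 [108. 264.] [696. 138.]
100 -0.65 [254. 366.] [518. 114.]
100 0 [252. 312.] [545. 141.]
100 0.3 [252. 286.] [557. 162.]
100 0.65 [253. 261.] [569. 191.]
0 -0.65 [400. 362.] [388. 165.]
0 0 [399. 308.] [412. 194.]
0 0.3 [398. 283.] [424. 216.]
0 0.65 [398. 257.] [437. 245.]
-100 -0.65 [546. 358.] [253. 219.]
-100 0 [545. 304.] [275. 250.]
-100 0.3 [544. 279.] [286. 273.]
-100 0.65 [542. 253.] [299. 302.]
-200 -0.65 [691. 354.] [112. 274.]
-200 0 [691. 300.] [131. 308.]
-200 0.3 [689. 275.] [141. 331.]
-200 0.65 [686. 249.] [154. 362.]
rod -18 [array([ 45., 347.]), array([751., 328.])]
rod 18 [array([ 46., 296.]), array([749., 277.])]
cup [376.  -3.  60.] [-111.  -10.]
tin [ 386. -158.   55.] [-107. -165.]
bowl [366. 201.  38.] [-114.  195.]
finial [552.  54.  60.] [66. 41.]
```

Tag 3 is upright. Tags 2 and 5 already lean forward as required, so only 3, 4 and 1 need pushing back, all from the robot side. I'm moving to in front of tag 4 with the fingers closing.

servo_tool:
  plan:
    - [[0.017,0.046,0,-2.07,0],[0.017,0.046,0,-2.07,0],[0.017,0.046,0,-2.07,0],[0.017,0.046,0,-2.07,0],[0.017,0.046,0,-2.07,0],[0.017,0.046,0,-2.07,0],[0.017,0.046,0,-2.07,0],[0.017,0.046,0,-2.07,0],[0.017,0.046,0,-2.07,0],[0.017,0.046,0,-2.07,0]]

```text
time: 1.1
tool_pos: [402.5, -91.2, 303.7]
tcp_rot: [180.0, -0.0, 2.0]
ft_force: [1.2, -0.3, 0.2]
finger_gap: 0.2
grip_force: 0.0
```

servo_tool:
  plan:
    - [[0,0,-0.029,0,0],[0,0,-0.029,0,0],[0,0,-0.029,0,0],[0,0,-0.029,0,0],[0,0,-0.027,0,0],[0,0,0,0,0]]

```text
time: 1.7
tool_pos: [399.6, -92.1, 156.8]
tcp_rot: [-179.8, 0.4, 2.1]
ft_force: [-0.7, 0.1, -0.6]
finger_gap: 0.3
grip_force: 0.0
```

```bash
python3 - <<'E'
from bench import sense, optics
from h import *
b=np.load("board.npz");o,R=b["o"],b["R"]
p=sense()["tool_pos"];print(p,(R.T@(p[:2]-o)))
s=optics.snapshot("wrist");t=optics.snapshot("top")
a=s["frame"];c=cv2.resize(t["frame"][220:355,250:400],None,fx=3.55,fy=3.55)
cv2.imwrite("pics/w1.png",cv2.hconcat([cv2.resize(a,(400,300)),cv2.resize(c,(400,300))]))
E
```

```text
[399.60762163 -92.06765227 156.77614873] [-91.03203611 -99.66666015]
```

View pics/w1.png

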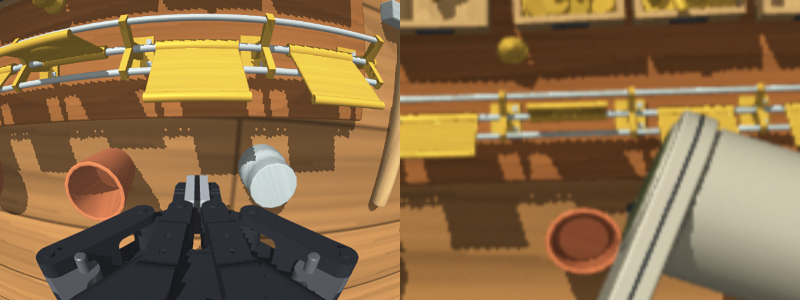

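The wrist view shows closed fingers at (197,185), lined up with tag 4, whose free edge is near (195,98). The cup at (97,185) and jar at (268,175) are clear and below fingertip height. Pushing tag 4 now.

servo_tool:
  plan:
    - [[0.012,0.0004,0.003,0,0],[0.012,0.0004,0,0,0],[0.012,0.0004,0,0,0],[0.006,0.0002,0,0,0],[0.006,0.0002,0,0,0],[0.006,0.0002,0,0,0],[0.006,0.0002,0,0,0],[0.006,0.0002,0,0,0],[0.006,0.0002,0,0,0],[0.006,0.0002,0,0,0]]

```text
time: 2.8
tool_pos: [480.9, -90.5, 163.9]
tcp_rot: [-180.0, 0.0, 2.1]
ft_force: [0.5, -0.4, -0.6]
finger_gap: 0.1
grip_force: 0.1
```

servo_tool:
  plan:
    - [[0.005,0.0002,0,0,0],[0.005,0.0002,0,0,0],[0.003,0.0001,0,0,0],[0,0,0,0,0],[0,0,0,0,0]]

```text
time: 3.3
tool_pos: [493.4, -90.0, 163.8]
tcp_rot: [-180.0, 0.0, 2.1]
ft_force: [-0.4, -0.2, -0.3]
finger_gap: 0.2
grip_force: 0.0
```

```bash
python3 - <<'E'
from bench import sense, optics
from h import *
b=np.load("board.npz");o,R=b["o"],b["R"]
p=sense()["tool_pos"];print(p,(R.T@(p[:2]-o)))
s=optics.snapshot("wrist");t=optics.snapshot("scene")
c=t["frame"][160:310,210:410]
cv2.imwrite("pics/w2.png",cv2.hconcat([cv2.resize(s["frame"],(400,300)),cv2.resize(c,(400,300))]))
E
```

```text
[493.36460838 -90.01865175 163.78907249] [   2.73780621 -101.0036868 ]
```

View pics/w2.png

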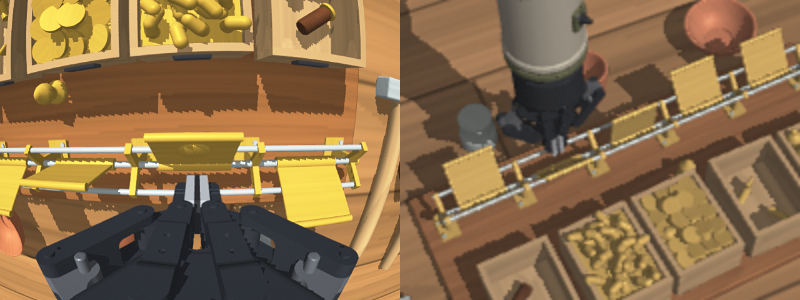

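Tag 4 fell back with its stud showing, at wrist-view (195,145). Retreating and moving across to tag 3.

servo_tool:
  plan:
    - [[-0.03,-0.001,0,0,0],[-0.04,-0.001,0,0,0],[0,0.034,-0.003,0,0],[-0.002,0.034,0,0,0],[-0.002,0.034,0,0,0],[0.01,0,0,0,0],[0.01,0,0,0,0],[0.006,0,0,0,0],[0.006,0,0,0,0],[0.006,0,0,0,0]]

```text
time: 4.4
tool_pos: [457.7, 9.7, 160.8]
tcp_rot: [-180.0, 0.0, 2.1]
ft_force: [0.6, 0.4, 0.8]
finger_gap: -0.0
grip_force: 0.0
```

servo_tool:
  plan:
    - [[0.006,0,0,0,0],[0.006,0,0,0,0],[0.006,0,0,0,0],[0.006,0,0,0,0],[0.005,0,0,0,0],[0.003,0,0,0,0],[0,0,0,0,0],[0,0,0,0,0]]

```text
time: 5.2
tool_pos: [489.4, 10.0, 160.8]
tcp_rot: [-180.0, 0.0, 2.1]
ft_force: [-0.0, 0.3, -0.8]
finger_gap: -0.1
grip_force: 0.0
```

```bash
python3 - <<'E'
from bench import sense, optics
from h import *
b=np.load("board.npz");o,R=b["o"],b["R"]
p=sense()["tool_pos"];print(p,(R.T@(p[:2]-o)))
s=optics.snapshot("wrist")
cv2.imwrite("pics/w3.png",cv2.resize(s["frame"],(400,300)))
E
```

```text
[489.35583202   9.99087079 160.80988565] [ 2.34205531 -0.91463511]
```

View pics/w3.png

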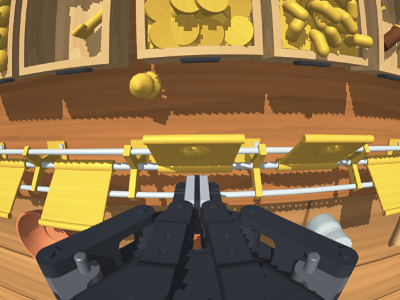

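Tag 3 is back with its stud showing at (195,150), and tag 4 still rests back. Next is tag 1, going round tag 2 well clear of it.

servo_tool:
  plan:
    - [[-0.03,-0.001,0,0,0],[-0.03,-0.001,0,0,0],[-0.03,-0.001,0,0,0],[0,0,0,0,0],[-0.001,0.04,0,0,0],[-0.001,0.04,0,0,0],[-0.002,0.04,0,0,0],[-0.002,0.04,0,0,0],[-0.001,0.04,0,0,0],[0,0,0,0,0]]

```text
time: 6.25
tool_pos: [392.4, 211.0, 161.5]
tcp_rot: [-179.9, -0.1, 2.3]
ft_force: [-0.6, -0.2, -0.2]
finger_gap: 0.0
grip_force: 0.0
```

servo_tool:
  plan:
    - [[0.012,0.0004,0,0,0],[0.012,0.0004,0,0,0],[0.012,0.0004,0,0,0],[0.006,0.0002,0,0,0],[0.006,0.0002,0,0,0],[0.006,0.0002,0,0,0],[0.006,0.0002,0,0,0],[0.006,0.0002,0,0,0],[0.006,0.0002,0,0,0],[0.006,0.0002,0,0,0]]

```text
time: 7.25
tool_pos: [470.9, 209.6, 160.9]
tcp_rot: [180.0, -0.0, 2.1]
ft_force: [-0.5, 0.1, 0.0]
finger_gap: -0.0
grip_force: 0.0
```

servo_tool:
  plan:
    - [[0.005,0.0002,0,0,0],[0.005,0.0002,0,0,0],[0.003,0.0001,0,0,0],[0,0,0,0,0],[0,0,0,0,0]]

```text
time: 7.75
tool_pos: [483.3, 210.0, 160.8]
tcp_rot: [180.0, 0.0, 2.1]
ft_force: [1.1, 0.1, 0.5]
finger_gap: 0.0
grip_force: 0.0
```

```bash
python3 - <<'E'
from bench import sense, optics
from h import *
b=np.load("board.npz");o,R=b["o"],b["R"]
p=sense()["tool_pos"];print(p,(R.T@(p[:2]-o)))
s=optics.snapshot("wrist")
cv2.imwrite("pics/w4.png",cv2.resize(s["frame"],(400,300)))
E
```

```text
[483.34818562 210.04218135 160.80149892] [  3.56031449 199.22315371]
```

View pics/w4.png

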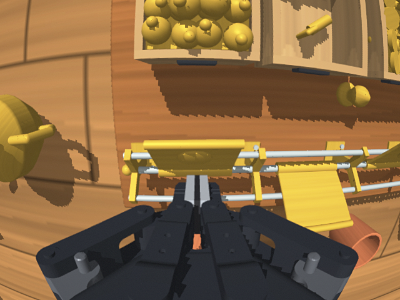

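Tag 1 is back with its stud showing at (195,155), and tag 2 is still forward at (315,205). Retreating, lifting, and taking a final look.

servo_tool:
  plan:
    - [[-0.03,-0.001,0,0,0],[-0.03,-0.001,0,0,0],[-0.02,0,0,0,0],[0,0,0.03,0,0],[0,0,0.04,0,0],[0,0,0.04,0,0],[0,0,0.04,0,0],[0,0,0,0,0],[0,0,0,0,0]]

```text
time: 8.7
tool_pos: [403.8, 208.3, 312.1]
tcp_rot: [-179.9, -0.2, 2.1]
ft_force: [0.2, -0.2, -0.7]
finger_gap: -0.1
grip_force: 0.0
```

```bash
python3 - <<'E'
from bench import sense, optics
from h import *
s=optics.snapshot("scene")
cv2.imwrite("pics/f.png",cv2.resize(s["frame"][140:320,200:440],(800,600)))
E
```

```text
(no output)
```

View pics/f.png

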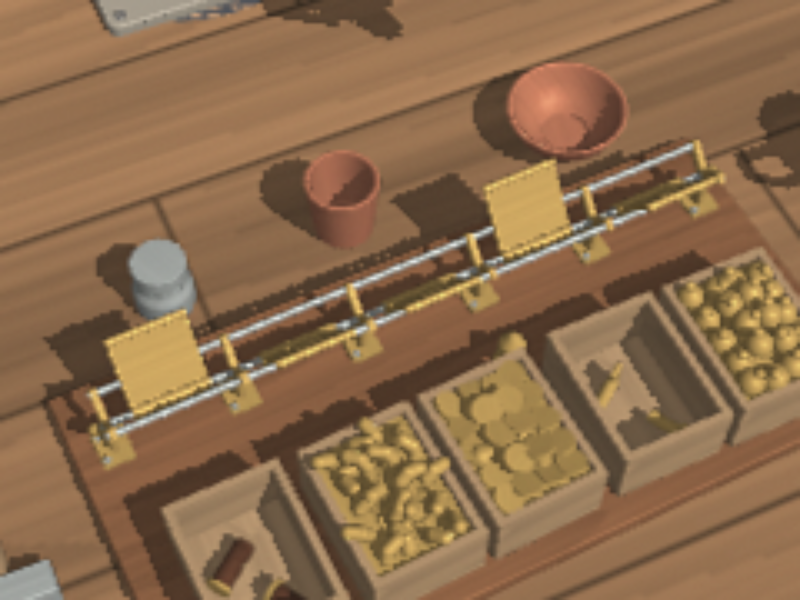

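Tags 1, 3 and 4 lie back, at (670,195), (430,290) and (310,340). Tags 2 and 5 lie forward, at (528,205) and (155,365). The bystanders haven't moved, so I'm handing in.

```bash
python3 -c "
from bench import r
print(r.hand_in())"
```

```text
the job is handed in; nothing more can be done
None
```

The job is handed in at about 9 s: tags 1, 3 and 4 (full bins) lean back with studs showing, tags 2 and 5 (nearly empty bins) lean forward and needed no push, and the final camera view of the board showed nothing there disturbed.

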